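# Board over a row of bushings, carton on top

### The job

Lay the loose plywood separator board over the row of bushings in the packing cradle: slip its far end under the yellow lip, push back the red sprung stop, and let the near end down behind the grey keeper, so that it lies flat on the bushings, held between stop and keeper. When it is home, set the closed carton gently on the board, centred, square to it and lengthways. Leave the tray of bushings in its place and the other things on the bench alone.

Things in the scene. Friction and masses are not known exactly. Their poses are not given: they have to be found in the camera images.
- cradle: Fixed grey packing cradle 250 x 84 mm, sides open. Origin: centre of underside; x lengthways, keeper (near) to lip (far). Keeper: 60 wide plate, inner face x = -90 mm, top z = 78. Yellow lip: 60 wide, nose x = +78, underside z = 72.5, top 82.5; its back post x = 112 to 124. See board_home for where the board goes.
- board_home (a point): Where the board's origin (centre of its underside) is when home: cradle x = 0, y = 0, z = 60 mm, the level of the bushings' tops. Axes as the cradle's.
- stop (a joint): Travel of the red sprung stop under the lip, in m: 0 at rest (its face at cradle x = +87 mm), up to 0.012 pushed back (away from the keeper). The spring pushes with 4 N at rest, 9 N at full travel. With the board home it reads about 0.003: the board is 3 mm longer than the free gap between keeper and stop.
- stop_face (a point): Point on the face of the red sprung stop (50 mm wide, from z = 40 to 71 in the cradle), at its middle, 66.5 mm above the cradle's underside; moves with the stop.
- tray: Blue tray 174 x 62 mm with 14 mm walls, standing in the cradle with three steel bushings upright in a row (52 mm across, 44 tall, brass-lined). Origin: centre of its underside, 12 mm above the cradle's; the bushings' tops are 48 mm above its origin. Stays there.
- board: Loose plywood separator board, 180 x 66 x 6 mm, about 60 g. Origin: centre of its underside; x along its 180 mm length, y across its 66 mm width. It lies on the rest, 40 mm above the bench, overhanging the rest's 40 mm wide rib by 13 mm on each long side.
- rest: Fixed dark rest for the board: foot 130 x 70 x 8 mm with a rib 130 x 40 mm, top at 40 mm. Origin: centre of its underside; x along the rib.
- carton: Closed cardboard carton, 140 x 64 x 50 mm, clear tape along its top, a green mark on one corner, white labels; 0.4 to 0.75 kg. Origin: centre of its underside; x along its 140 mm length. Stands on the bench.
- bush_a: Loose steel bushing with brass lining, upright, 60 mm across, 45 tall; origin: centre of its underside. Leave alone.
- bush_b: Loose steel bushing with copper lining, upright, 60 mm across, 45 tall; origin: centre of its underside. Leave alone.
- gauge: Plug gauge 145 mm long, 38 mm thick, lying at the far side of the bench; origin under its middle. Leave alone.
- wrench: Wrench lying at the far side of the bench. Leave alone.
Mind the look-alikes: they are no part of the job. Several things have the shape of the board; the one meant has the colours described above. What is shaped like the carton but purple is not meant.

How it is judged:
By the outcome, as a careful person would: the job done as asked, in the order asked, and still so for the second after the job is handed in, with the robot touching nothing.
It also fails if it takes over 67 s, if anything falls off the work surface, if the arm or the gripper's body presses on something with over 40 N, if the wrist force passes 120 N, or if a joint passes its speed limit or range.

### The arm

A 6-joint arm with a two-finger parallel gripper is mounted at the origin on the work surface. World frame = base frame: x ahead of the robot, y to its left, z up, the work surface at z = 0. Lengths are in m, angles in rad, forces in N, time in s.
With the tool pointing down it reaches from about 0.3 to 0.95 m from the base axis. Payload 3.1 kg.
Tool frame: the origin (TCP) lies between the finger pads; the fingertips stand 17 mm ahead of it and the grasp point (between the pads) lies 2 mm behind it; z points along the fingers, y is the line along which they close (so a half turn about z gives the same grasp; the last joint's range is limited). The gripper opens to 85 mm and grips with 20 to 120 N. Pads are 22 mm wide; open, the fingers measure 114 mm over their backs; the gripper's body (76 mm by 85 mm) begins 54 mm behind the grasp point. The pads swing forward as they close: fully open they stand 13 mm farther back than shut.
Start: joints at [-1.263, 0.308, 1.634, -0, 1.2, -0.07], TCP at [0.231, -0.581, 0.248] pointing down, gripper open.
Joint ranges: [-3.06, 3.06], [-0.79, 1.96], [0.05, 2.63], [-1.19, 4.34], [0.05, 2.64], [-2.94, 2.94]. Speed limits (rad/s): [2.79, 2.79, 3.14, 3.14, 3.14, 3.14].

### API

Orientations are given as a unit quaternion [w, x, y, z].
In Python, from workcell import robot gives the robot as it stands.
- The arm moves only by the tool step_arm, never from a script. Its argument "rows" is a list of rows, each an object with "linear": the shift along the tool's x, y, z in m, a list of three; "turn": the turn, a rotation vector about the tool's x, y, z in rad, a list of three; "grip": the closure, from 0 (fully open) to 1 (shut). A call has 1 to 12 rows; each row is the pose to reach, as a shift and turn from the pose commanded when the call began, along the tool's axes at that moment; what a row does not reach only later rows make up. A row lasts 1/8 s, in which the tool goes at most 62.5 mm and 10.7 degrees, less where a joint would pass 70% of its speed; a pose out of reach is approached as far as the arm can. A call with a gripper value outside its range is refused whole. The fingers move at their own pace and stop on an object; "newtons" is the grip in N (left out, the last holds). Time passes only in rows, so rows that repeat a pose let the fingers close. It gives the time, the measured TCP pose, the force, the opening and the grip force at its end, in the units of the state.
- robot.observe(): the state, without advancing time (a new reading comes with each control period).
- robot.read_camera(name): name is "side" or "top" or "wrist"; returns a dict with "color" (400x640x3 uint8, red, green, blue), "z_map" (400x640 float32, m along the optical axis (not along the pixel's ray), 0 where there is no reading), "fx", "fy", "cx", "cy" (pixels), "xyz" and "rotation" of the camera in the world; the wrist camera has in their place "tool_from_camera" (4x4, takes a point from camera to tool coordinates, whose origin is the TCP and whose axes are the flange's). Camera axes: x right, y down, z forward; pixel columns grow to the right and rows downward; lengths in m; the calibration is good to about 2 mm. The wrist camera is an equidistant fisheye: a pixel r from the principal point sees the ray r / f radians off the axis. A picture is of the moment at which its call begins: read the wrist's pose just before it.
- robot.sign_off(): hands the job in; it is judged then, once.
Trained networks look in the newest picture that a camera, given by its name, has taken for a name from the list of things; names that differ only in an ending like _2 or _b are one class to them, and where a whole thing is asked for, a point or a joint stands for the part that bears it (a point fixed in the world has none). Each returns a list of dicts, best first, with "p" (0 to 1); they miss things now and then, are a little off and sometimes report something else, mostly with a low value. They report only what shows in the picture. A call takes as long as a camera call. They do not tell look-alikes from the thing itself.
- robot.recognise(camera, query): "extent" ([left, top, right, bottom] in pixels, round what is visible of it).
- robot.trace(camera, query): "region" (400x640 bool, what is visible of it) and "extent" ([left, top, right, bottom] in pixels, round what is visible of it).
The state is a dict: "clock": time; "joints": joint angles; "qd": joint speeds; "effort": joint torques, N m; "tcp_pos": TCP position; "orientation": TCP orientation; "force": force on the tool from outside, world axes, zero at the start; "moment": the same for the moment, N m; "opening": finger opening in m; "gripper_force": force on a finger pad.
Only numpy, scipy, OpenCV 4.12 (cv2) and the standard library are available. Lean on these libraries where they do the work, as an engineer would, in place of code of your own. Each camera call takes 0.05 s, during which the arm holds its last target. There are 200 camera calls.

## Working session

There is one attempt and no reset: what is moved stays moved. The work goes in short steps, Python scripts to look and compute and a tool call to move; the robot and the scene stay as the last step left them, time stands still between calls to the robot, and variables do not carry over. Pictures are saved under pics/ and viewed, at most 12 in all, crops included, and the job is handed in when it is done.

Besides the shell and the picture viewer there is one more tool, called after ">>>" in YAML: its name, and indented under it one key for each argument. step_arm: Moves the arm, as the interface text tells. Its arguments: {"type":"object","properties":{"rows":{"type":"array","items":{"type":"object","properties":{"linear":{"type":"array","items":{"type":"number"}},"turn":{"type":"array","items":{"type":"number"}},"grip":{"type":"number"}}}},"newtons":{"type":"number"}},"required":["rows"]}

```bash
mkdir -p pics
cat > h.py <<'E'
import numpy as np, cv2
from workcell import robot
from scipy.spatial.transform import Rotation as R
def rot(c):
    r=np.array(c["rotation"],float)
    return r if r.shape==(3,3) else R.from_quat(r[[1,2,3,0]]).as_matrix()
def cloud(c):
    z=c["z_map"]; v,u=np.mgrid[:400,:640]
    P=np.stack([(u-c["cx"])/c["fx"]*z,(v-c["cy"])/c["fy"]*z,z],-1)
    W=P@rot(c).T+np.array(c["xyz"]); W[z==0]=np.nan
    return W
def save(n,im): cv2.imwrite("pics/"+n,im[...,::-1])
E
python3 - <<'E'
from h import *
print(robot.observe())
ims=[]
for n in("top","side"):
    c=robot.read_camera(n); W=cloud(c); np.savez("/tmp/"+n,W=W,color=c["color"])
    print(n,c["fx"],c["cx"],c["cy"],c["xyz"],c["rotation"])
    ims.append(c["color"])
    for q in("cradle","tray","board","rest","carton","stop","bush_a","gauge","wrench"):
        for d in robot.trace(n,q):
            m=d["region"]; w=W[m]; w=w[np.isfinite(w[:,2])]
            print(q,round(d["p"],2),np.round(d["extent"]).astype(int),np.round(np.median(w,0),3) if len(w) else None,"ztop",np.round(np.percentile(w[:,2],95),3) if len(w) else None,np.round(np.median(c["color"][m],0)))
save("a.png",cv2.resize(ims[0],(800,500)));save("b.png",cv2.resize(ims[1],(800,500)))
E
```

```text
{'clock': 0.0, 'joints': array([-1.26270351e+00,  3.08952932e-01,  1.63520509e+00,  3.23990915e-05,
        1.19970035e+00, -6.97210592e-02]), 'qd': array([-0.00157364, -0.00060788, -0.00033199,  0.00016744, -0.00014993,
       -0.0005771 ]), 'effort': array([-9.67766246e-04, -4.15252984e+01, -2.76662761e+01, -1.93881152e-05,
        1.02553921e-02, -3.05007518e-06]), 'tcp_pos': array([ 0.23028727, -0.58017995,  0.24707063]), 'orientation': array([-1.12661959e-03,  9.82210559e-01,  1.87779483e-01, -1.19718589e-04]), 'force': array([-0.65387946, -0.10598909,  0.02738065]), 'moment': array([-0.00814965,  0.0224199 , -0.01933525]), 'gripper_force': 0.0, 'opening': 0.08560826619109502}
top 466.79629864043926 316.030976166226 193.9930274651066 [0.44049121 0.00311449 1.40030555] [-0.02230221  0.71144238 -0.7020432   0.02208379]
cradle 0.59 [301 137 340 229] [ 0.557 -0.005  0.018] ztop 0.085 [110. 108.  97.]
tray 0.6 [308 154 336 213] [ 0.558 -0.013  0.021] ztop 0.062 [116. 103.  91.]
board 0.97 [415 248 464 313] [ 0.284 -0.368  0.006] ztop 0.011 [ 89.  50. 103.]
board 0.87 [401 178 439 242
[... 965 characters left out ...]

board 0.62 [309 145 359 163] [ 0.49  -0.284  0.045] ztop 0.048 [202. 168. 112.]
board 0.55 [368 144 420 165] [ 0.286 -0.36   0.005] ztop 0.009 [101.  43. 124.]
rest 0.57 [318 157 351 170] [ 0.485 -0.264  0.01 ] ztop 0.027 [31. 30. 29.]
carton 0.94 [340 307 402 357] [0.384 0.421 0.049] ztop 0.052 [109.  49. 136.]
carton 0.74 [287 266 344 299] [0.515 0.29  0.048] ztop 0.052 [159. 120.  77.]
bush_a 0.84 [366 245 389 267] [0.354 0.166 0.028] ztop 0.045 [80. 69. 63.]
bush_a 0.82 [369 172 390 196] [ 0.341 -0.125  0.028] ztop 0.045 [74. 65. 62.]
gauge 0.58 [220 167 259 188] [ 0.796 -0.142  0.027] ztop 0.037 [79. 75. 69.]
wrench 0.68 [201 237 235 284] [0.789 0.223 0.006] ztop 0.009 [175. 168. 161.]
```

Run:
```python
from h import *
d=np.load("/tmp/top.npz");W=d["W"];col=d["color"].astype(int)
def rect(n,c,zlo,zhi,r=0.12,extra=None):
    m=(np.hypot(W[...,0]-c[0],W[...,1]-c[1])<r)&(W[...,2]>zlo)&(W[...,2]<zhi)
    if extra is not None:m&=extra
    p=W[m]; b=cv2.minAreaRect((p[:,:2]*1000).astype(np.float32))
    print(n,len(p),np.round(b[0],1),np.round(b[1],1),round(b[2],2),"z",np.round(np.median(p[:,2]),4))
    return m
rect("board",(.489,-.29),.036,.06)
rect("carton",(.516,.265),.04,.065,.1)
yel=(col[...,0]>1.6*col[...,2])&(col[...,1]>1.3*col[...,2])
rect("bushtops",(.56,-.01),.055,.066,.15)
rect("lip",(.65,-.01),.078,.09,.12)
rect("keeper",(.46,-.01),.071,.082,.08)
rect("cradle base",(.56,-.01),.005,.1,.15)
save("c.png",cv2.resize(col[100:300,140:480].astype(np.uint8),(800,470),interpolation=cv2.INTER_CUBIC))
save("d.png",cv2.resize(col[125:245,290:450].astype(np.uint8),(800,600),interpolation=cv2.INTER_CUBIC))
```

```text
board 1418 [ 490.3 -290.9] [179.8  66.5] 15.35 z 0.0458
carton 1087 [517.  268.2] [140.4  65.4] 10.48 z 0.0497
bushtops 265 [550.8 -14.6] [178.6  50. ] 10.56 z 0.0599
lip 318 [660.6   5.8] [46.7 59.8] 9.32 z 0.0824
keeper 69 [467.8 -30.6] [ 9.3 57.9] 10.21 z 0.0783
cradle base 2634 [559.4 -14.8] [282.8 281.6] 75.06 z 0.0192
```

View pics/c.png

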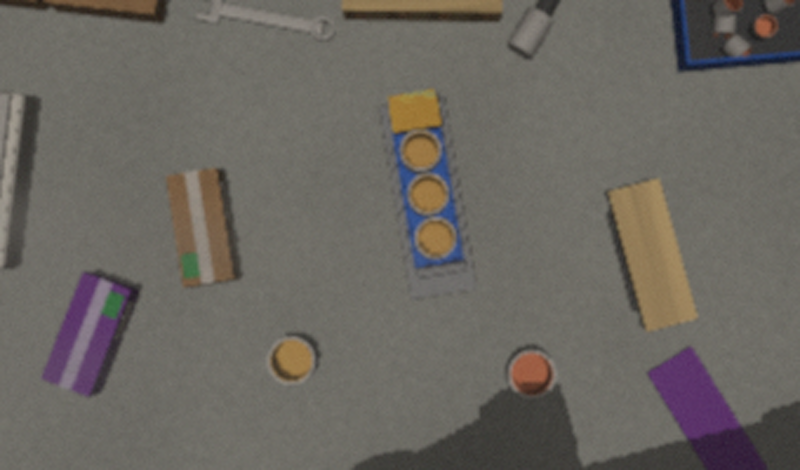

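View pics/d.png

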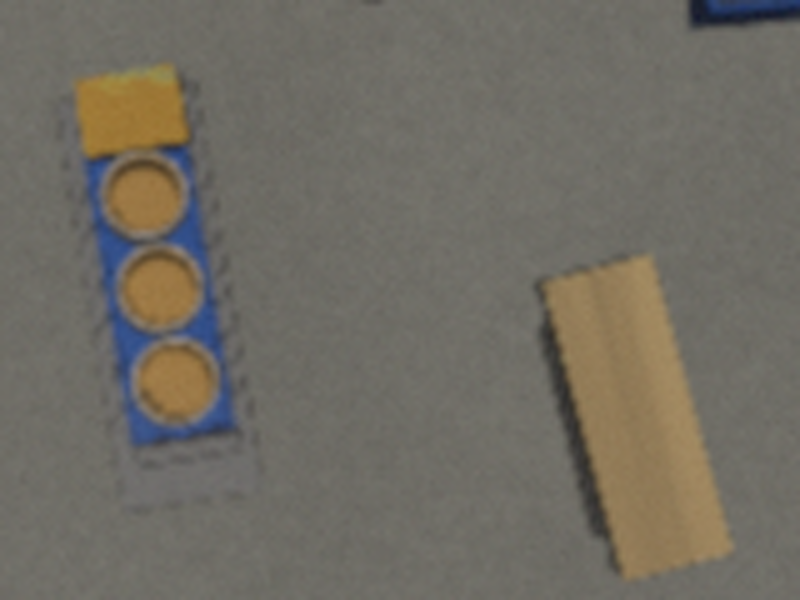

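Candidates (crop c.png): boards are plywood (652,253), purple (705,410) and tan plank at the far edge (422,8). I choose (652,253): it measures 180x66, top z 46, and lies on the rest. Cartons are cardboard (203,226) and purple (90,333); I choose (203,226). Crop d.png confirms plain plywood on the dark rest, and the cradle with yellow lip at the far end.

```bash
cat >> h.py <<'E'
def tool(h,p=0):
    h,p=np.radians([h,p]); x=np.array([np.cos(p)*np.cos(h),np.cos(p)*np.sin(h),-np.sin(p)])
    z=-np.array([np.sin(p)*np.cos(h),np.sin(p)*np.sin(h),np.cos(p)])
    return np.stack([x,np.cross(z,x),z],1)
def pose():
    s=robot.observe(); q=s["orientation"]; return np.array(s["tcp_pos"]),R.from_quat(q[[1,2,3,0]]).as_matrix(),s
def go(pos,h,p=0):
    t,M,s=pose(); T=tool(h,p)
    print("lin",np.round(M.T@(np.array(pos)-t),4),"turn",np.round(R.from_matrix(M.T@T).as_rotvec(),4),"F",np.round(s["force"],1),"open",round(s["opening"],4))
E
python3 -c "
from h import *
go((.4903,-.2909,.12),15.35)"
```

```text
lin [ 0.3484 -0.1737  0.1283] turn [ 0.     -0.      0.1099] F [ 0.2 -0.2 -0.3] open 0.0854
```

>>> step_arm:
  rows:
    - {"linear": [0.348,-0.174,0.128],"turn": [0,0,0.11],"grip": 0}
    - {"linear": [0.348,-0.174,0.128],"turn": [0,0,0.11],"grip": 0}
    - {"linear": [0.348,-0.174,0.128],"turn": [0,0,0.11],"grip": 0}
    - {"linear": [0.348,-0.174,0.128],"turn": [0,0,0.11],"grip": 0}
    - {"linear": [0.348,-0.174,0.128],"turn": [0,0,0.11],"grip": 0}
    - {"linear": [0.348,-0.174,0.128],"turn": [0,0,0.11],"grip": 0}
    - {"linear": [0.348,-0.174,0.128],"turn": [0,0,0.11],"grip": 0}
    - {"linear": [0.348,-0.174,0.128],"turn": [0,0,0.11],"grip": 0}
    - {"linear": [0.348,-0.174,0.128],"turn": [0,0,0.11],"grip": 0}

```text
clock: 2.12
tcp_pos: [0.4898, -0.2913, 0.1205]
orientation: [0.0, 0.991, 0.134, -0.0]
force: [-0.6, 0.2, -0.1]
opening: 0.0856
gripper_force: 0.0
```

Run:
```python
from h import *
t,M,s=pose(); c=robot.read_camera("wrist"); T=np.array(c["tool_from_camera"])
print(t,np.round(T,3),c["fx"])
def wcloud(c,t,M):
    v,u=np.mgrid[:400,:640]; x=(u-c["cx"])/c["fx"];y=(v-c["cy"])/c["fy"];r=np.hypot(x,y)+1e-9
    z=c["z_map"]; k=np.tan(np.minimum(r,1.5))/r
    P=np.stack([x*k*z,y*k*z,z],-1)@T[:3,:3].T+T[:3,3]
    W=P@M.T+t; W[z==0]=np.nan; return W
W=wcloud(c,t,M); m=(W[...,2]>.036)&(W[...,2]<.056)&(np.hypot(W[...,0]-.49,W[...,1]+.29)<.12)
p=W[m];print(len(p),cv2.minAreaRect((p[:,:2]*1000).astype(np.float32)),np.median(p[:,2]))
go((.4903,-.2909,.034),15.35)
save("e.png",c["color"])
```

```text
[ 0.48978864 -0.29132276  0.12054398] [[ 0.001 -0.946 -0.323  0.083]
 [ 1.     0.001  0.001 -0.   ]
 [-0.001 -0.323  0.946 -0.126]
 [ 0.     0.     0.     1.   ]] 309.70691628693146
21512 ((490.1377258300781, -289.306884765625), (180.10214233398438, 66.74262237548828), 15.48739242553711) 0.04635566941879127
lin [ 0.0009 -0.0008  0.0868] turn [ 0.0009 -0.0002 -0.0008] F [-1.1 -0.1 -0.3] open 0.0856
```

View pics/e.png

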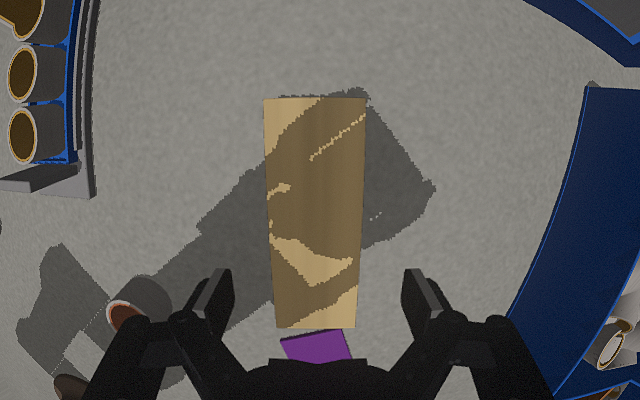

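Shows the plywood board (265–365, 97–328) squarely between the open fingers; wrist measurement agrees within 1.6 mm. Going down.

>>> step_arm:
  rows:
    - {"linear": [0.001,-0.0015,0.05],"turn": [0,0,0],"grip": 0}
    - {"linear": [0.001,-0.0015,0.087],"turn": [0,0,0],"grip": 0}
    - {"linear": [0.001,-0.0015,0.087],"turn": [0,0,0],"grip": 0}
    - {"linear": [0.001,-0.0015,0.087],"turn": [0,0,0],"grip": 0}
    - {"linear": [0.001,-0.0015,0.087],"turn": [0,0,0],"grip": 0.5}
    - {"linear": [0.001,-0.0015,0.087],"turn": [0,0,0],"grip": 0.5}
    - {"linear": [0.001,-0.0015,0.087],"turn": [0,0,0],"grip": 0.5}
    - {"linear": [0.001,-0.0015,0.087],"turn": [0,0,0],"grip": 0.5}
    - {"linear": [0.001,-0.0015,0.087],"turn": [0,0,0],"grip": 0.5}
    - {"linear": [0.001,-0.0015,0.087],"turn": [0,0,0],"grip": 0.5}
  newtons: 50

```text
clock: 3.42
tcp_pos: [0.492, -0.2906, 0.0359]
orientation: [0.002, 0.991, 0.134, 0.001]
force: [-1.6, -0.4, 5.5]
opening: 0.0644
gripper_force: 54.7
```

>>> step_arm:
  rows:
    - {"linear": [0,0,-0.03],"turn": [0,0,0],"grip": 0.5}
    - {"linear": [0,0,-0.08],"turn": [0,0,0],"grip": 0.5}
    - {"linear": [0,0,-0.11],"turn": [0,0,0],"grip": 0.5}
    - {"linear": [0,0,-0.11],"turn": [0,0,0],"grip": 0.5}
    - {"linear": [0,0,-0.11],"turn": [0,0,0],"grip": 0.5}

```text
clock: 4.05
tcp_pos: [0.4898, -0.2887, 0.1428]
orientation: [-0.0, 0.991, 0.134, -0.0]
force: [0.3, 0.4, -0.9]
opening: 0.0647
gripper_force: 55.7
```

```bash
cat >> h.py <<'E'
def wcloud(c,t=np.zeros(3),M=np.eye(3)):
    T=np.array(c["tool_from_camera"])
    v,u=np.mgrid[:400,:640]; x=(u-c["cx"])/c["fx"];y=(v-c["cy"])/c["fy"];r=np.hypot(x,y)+1e-9
    z=c["z_map"]; k=np.tan(np.minimum(r,1.5))/r
    P=np.stack([x*k*z,y*k*z,z],-1)@T[:3,:3].T+T[:3,3]
    W=P@M.T+t; W[z==0]=np.nan; return W
def inhand(show=None):
    "top face of the held board, in tool coordinates"
    c=robot.read_camera("wrist"); W=wcloud(c); col=c["color"].astype(int)
    d=robot.trace("wrist","board"); print("p",[(round(e["p"],2),np.round(e["extent"])) for e in d])
    m=(abs(W[...,2])<.05)&(abs(W[...,1])<.045)&(abs(W[...,0])<.13)&(col[...,0]>1.25*col[...,2])
    m=cv2.erode(m.astype(np.uint8),np.ones((3,3)))>0
    p=W[m]; A=np.c_[p[:,:2],np.ones(len(p))]
    k=np.linalg.lstsq(A,p[:,2],rcond=None)[0]; e=abs(A@k-p[:,2])<.004; k=np.linalg.lstsq(A[e],p[e,2],rcond=None)[0]
    p=p[e]; print("n",len(p),"plane z=ax+by+c",np.round(k,4),"x range",np.percentile(p[:,0],[.2,99.8]),"rect",cv2.minAreaRect((p[:,:2]*1000).astype(np.float32)))
    if show: save(show,c["color"])
E
python3 -c "
from h import *
inhand('f.png'); go((.53,-.02,.15),10.6)"
```

```text
p [(0.75, array([228.,  95., 403., 369.])), (0.67, array([  0., 198.,  14., 237.]))]
n 38896 plane z=ax+by+c [ 0.0027 -0.0026 -0.0105] x range [-0.03951497  0.08802118] rect ((22.230804443359375, -0.20247268676757812), (132.148193359375, 65.59532928466797), 0.25808730721473694)
lin [ 0.1103 -0.2479 -0.008 ] turn [-0.0025  0.0022  0.0828] F [ 0.2 -0.2 -1. ] open 0.065
```

View pics/f.png

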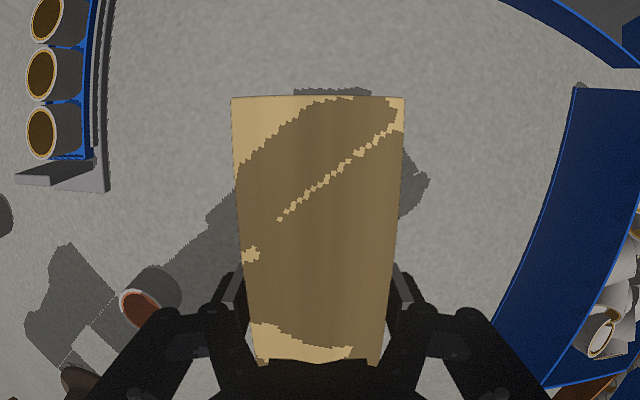

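The board is held square, its far edge at row 97 (tool x ≈ +88.5 mm), top face 10.5 mm above TCP. I go to a staging pose above the cradle with a tilt.

```bash
cat >> h.py <<'E'
C=np.array([.5614,-.0129,0]);H=10.6
def far(xf,zf,p,y=0.0):
    h=np.radians(H); F=C+[xf*np.cos(h)-y*np.sin(h),xf*np.sin(h)+y*np.cos(h),zf]
    go(F-tool(H,p)@[.0885,-.0002,-.0045],H,p)
E
python3 -c "
from h import *
far(.04,.11,9)"
```

```text
lin [ 0.0946 -0.2502  0.0226] turn [ 0.004  -0.1548  0.0828] F [ 0.2 -0.2 -1. ] open 0.065
```

>>> step_arm:
  rows:
    - {"linear": [0.0946,-0.25,0.0],"turn": [0.004,-0.155,0.083],"grip": 0.5}
    - {"linear": [0.0946,-0.25,0.0],"turn": [0.004,-0.155,0.083],"grip": 0.5}
    - {"linear": [0.0946,-0.25,0.0],"turn": [0.004,-0.155,0.083],"grip": 0.5}
    - {"linear": [0.0946,-0.25,0.0],"turn": [0.004,-0.155,0.083],"grip": 0.5}
    - {"linear": [0.0946,-0.25,0.0226],"turn": [0.004,-0.155,0.083],"grip": 0.5}
    - {"linear": [0.0946,-0.25,0.0226],"turn": [0.004,-0.155,0.083],"grip": 0.5}
    - {"linear": [0.0946,-0.25,0.0226],"turn": [0.004,-0.155,0.083],"grip": 0.5}
    - {"linear": [0.0946,-0.25,0.0226],"turn": [0.004,-0.155,0.083],"grip": 0.5}

```text
clock: 5.15
tcp_pos: [0.5158, -0.0242, 0.121]
orientation: [0.008, 0.993, 0.091, -0.077]
force: [0.0, 0.1, -0.3]
opening: 0.0644
gripper_force: 55.6
```

Run:
```python
from h import *
inhand()
t,M,s=pose(); c=robot.read_camera("wrist"); W=wcloud(c,t,M); col=c["color"].astype(int)
yl=(col[...,0]>1.8*col[...,2])&(col[...,1]>1.3*col[...,2])
m=(W[...,2]>.074)&(W[...,2]<.092)&(np.hypot(W[...,0]-.66,W[...,1]-.006)<.06)&yl
p=W[m];print("lip",len(p),cv2.minAreaRect((p[:,:2]*1000).astype(np.float32)),np.median(p[:,2]))
far(.04,.11,9); save("g.png",c["color"])
```

```text
p [(0.86, array([502., 321., 525., 357.])), (0.85, array([231.,  96., 404., 368.]))]
n 38651 plane z=ax+by+c [ 0.0026 -0.003  -0.0105] x range [-0.03973406  0.08810259] rect ((22.430007934570312, -0.14052200317382812), (65.34556579589844, 133.00392150878906), 89.99791717529297)
lip 2237 ((641.250244140625, 4.494087219238281), (9.297757148742676, 59.622886657714844), 9.673315048217773) 0.08270907850159276
lin [-0.001  -0.0023  0.002 ] turn [ 0.0025 -0.0031 -0.0022] F [-0.2 -0.   0.2] open 0.0647
```

View pics/g.png

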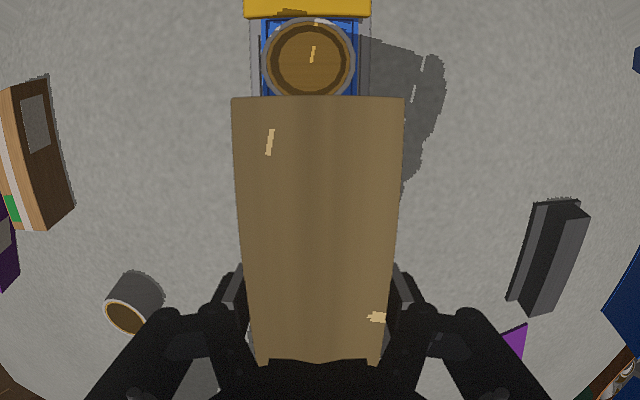

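The view shows the yellow lip at the top (245–370, 0–18) and the far bushing (310,60), with the board's far edge at row 97. The cradle seems roughly 2 mm left of my estimate, so I take a few repeat readings to separate noise.

Run:
```python
from h import *
h=np.radians(H);ex=np.array([np.cos(h),np.sin(h)]);ey=np.array([-np.sin(h),np.cos(h)])
for i in range(5):
    t,M,s=pose(); c=robot.read_camera("wrist"); W=wcloud(c,t,M); col=c["color"].astype(int)
    yl=(col[...,0]>1.8*col[...,2])&(col[...,1]>1.3*col[...,2])
    m=(W[...,2]>.078)&(W[...,2]<.088)&(np.hypot(W[...,0]-.66,W[...,1]-.006)<.06)&yl
    p=W[m][:,:2]-C[:2]; x=p@ex;y=p@ey
    k=(abs(y)<.025); bins=[np.percentile(x[k&(abs(y-b)<.004)],2) for b in(-.016,-.008,0,.008,.016)]
    # board far edge
    V=wcloud(c); b=(abs(V[...,2]+.0105)<.004)&(abs(V[...,1])<.045)&(V[...,0]>.04)&(V[...,0]<.13)&(col[...,0]>1.25*col[...,2])
    q=(W[b][:,:2]-C[:2]); bx=q@ex;by=q@ey
    f=[np.percentile(bx[abs(by-b0)<.004],99.5) for b0 in(-.02,0,.02)]
    print(np.round(t,4),"nose",np.round(np.array(bins)*1e3,1),"lip y",np.round(np.percentile(y,[1,99])*1e3,1),"z",np.round(np.median(W[m][:,2]),4),"board far",np.round(np.array(f)*1e3,1),"y",np.round(np.percentile(by,[1,99])*1e3,1),"zfar",np.round(np.median(W[b][bx>f[1]-.004][:,2]),4))
far(.04,.11,9)
# top camera: lip & keeper again
c=robot.read_camera("top");W=cloud(c)
m=(W[...,2]>.078)&(W[...,2]<.09)&(np.hypot(W[...,0]-.66,W[...,1]-.005)<.06);p=W[m][:,:2]-C[:2]
print("top lip",np.percentile(p@ex,[1,99]),np.percentile(p@ey,[1,99]))
```

```text
[ 0.5158 -0.024   0.1212] nose [77.5 77.7 77.8 77.5 77.6] lip y [-26.7  31.1] z 0.0827 board far [42.  42.3 41.9] y [-34.5  29.4] zfar 0.118
[ 0.5158 -0.0238  0.1211] nose [77.6 77.8 77.7 77.6 77.6] lip y [-26.9  31.2] z 0.0827 board far [42.  42.3 41.9] y [-34.3  29.6] zfar 0.118
[ 0.5157 -0.0237  0.1211] nose [77.5 77.7 77.7 77.5 77.6] lip y [-26.8  31.2] z 0.0828 board far [42.  42.2 41.9] y [-34.1  29.7] zfar 0.1179
[ 0.5156 -0.0235  0.121 ] nose [77.4 77.6 77.6 77.5 77.6] lip y [-27.   31.1] z 0.0828 board far [41.9 42.2 41.8] y [-34.   29.9] zfar 0.1178
[ 0.5156 -0.0234  0.1209] nose [77.5 77.6 77.6 77.6 77.7] lip y [-26.9  31.3] z 0.0827 board far [41.9 42.2 41.8] y [-33.8  30.1] zfar 0.1177
lin [-0.0009 -0.0016  0.0016] turn [ 0.0024 -0.0025 -0.001 ] F [ 0.5  0.3 -0.2] open 0.0649
top lip [0.09040943 0.12350382] [-0.02920283  0.02882568]
```

```bash
sed -i 's/^C=.*;H=10.6/C=np.array([.5608,-.0113,0]);H=10.6/' h.py; python3 -c "
from h import *
far(.055,.085,7.5);far(.066,.062,7.5)"
```

```text
lin [ 0.0177 -0.0032  0.0263] turn [ 0.0024  0.0238 -0.0008] F [-0.2  0.4 -0.3] open 0.0644
lin [ 0.0321 -0.0033  0.0473] turn [ 0.0024  0.0238 -0.0008] F [-0.2  0.4 -0.3] open 0.0644
```

>>> step_arm:
  rows:
    - {"linear": [0.0186,-0.0018,0.025],"turn": [0,0.025,0],"grip": 0.5}
    - {"linear": [0.0186,-0.0018,0.025],"turn": [0,0.025,0],"grip": 0.5}
    - {"linear": [0.033,-0.0018,0.046],"turn": [0,0.025,0],"grip": 0.5}
    - {"linear": [0.033,-0.0018,0.046],"turn": [0,0.025,0],"grip": 0.5}
    - {"linear": [0.033,-0.0018,0.046],"turn": [0,0.025,0],"grip": 0.5}
    - {"linear": [0.033,-0.0018,0.046],"turn": [0,0.025,0],"grip": 0.5}
    - {"linear": [0.033,-0.0018,0.046],"turn": [0,0.025,0],"grip": 0.5}
    - {"linear": [0.033,-0.0018,0.046],"turn": [0,0.025,0],"grip": 0.5}

```text
clock: 6.6
tcp_pos: [0.5403, -0.0167, 0.0706]
orientation: [0.007, 0.994, 0.092, -0.064]
force: [0.0, 0.0, -0.5]
opening: 0.0646
gripper_force: 55.6
```

```bash
cat >> h.py <<'E'
def chk(n=None):
    h=np.radians(H);ex=np.array([np.cos(h),np.sin(h)]);ey=np.array([-np.sin(h),np.cos(h)])
    t,M,s=pose(); c=robot.read_camera("wrist"); W=wcloud(c,t,M); col=c["color"].astype(int); Q=(W[...,:2]-C[:2]); X=Q@ex;Y=Q@ey;Z=W[...,2]
    yl=(col[...,0]>1.8*col[...,2])&(col[...,1]>1.3*col[...,2])&(Z>.078)&(Z<.088)&(X>.06)&(X<.14)&(abs(Y)<.05)
    V=wcloud(c); b=(abs(V[...,2]+.0105)<.005)&(abs(V[...,1])<.045)&(V[...,0]>-.03)&(V[...,0]<.13)&(col[...,0]>1.25*col[...,2])&~yl
    mm=lambda a,*q: np.round(np.percentile(a,q)*1e3,1) if a.size else None
    print("t",np.round(t,4),"lip x",mm(X[yl],1,99),"y",mm(Y[yl],1,99),"z",mm(Z[yl],50))
    far_=b&(X>np.percentile(X[b],90)); print("board x",mm(X[b],1,99.7),"y at far",mm(Y[far_],1,99),"z far",mm(Z[far_],5,50),"y all near",mm(Y[b&(X<0)],1,99))
    if n: save(n,c["color"])
E
python3 -c "
from h import *
chk('i.png');far(.066,.062,7.5)"
```

```text
t [ 0.5403 -0.0167  0.0706] lip x [ 78.3 101.6] y [-28.4  29.4] z [82.8]
board x [-47.2  67.7] y at far [-33.4  30.5] z far [68.6 69.9] y all near [-33.8  30.7]
lin [-0.0009 -0.0014  0.0015] turn [ 0.0025 -0.0012 -0.0006] F [-0.1 -0.2 -0.3] open 0.0645
```

View pics/i.png

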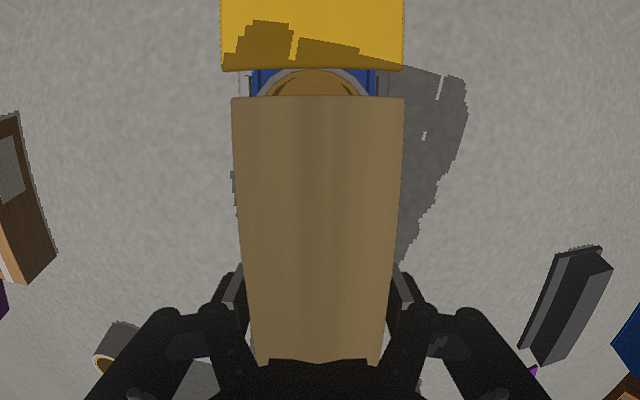

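The board's far edge (row 97, 232–405) sits just short of the lip nose (row 68, 220–403), about 2 mm to the right. I correct that and slide under.

>>> step_arm:
  rows:
    - {"linear": [-0.001,-0.002,0.0015],"turn": [0,0,0],"grip": 0.5}
    - {"linear": [-0.001,-0.002,0.0015],"turn": [0,0,0],"grip": 0.5}
    - {"linear": [0.005,-0.002,0.0008],"turn": [0,0,0],"grip": 0.5}
    - {"linear": [0.011,-0.002,0.0],"turn": [0,0,0],"grip": 0.5}
    - {"linear": [0.017,-0.002,-0.0008],"turn": [0,0,0],"grip": 0.5}
    - {"linear": [0.017,-0.002,-0.0008],"turn": [0,0,0],"grip": 0.5}
    - {"linear": [0.017,-0.002,-0.0008],"turn": [0,0,0],"grip": 0.5}
    - {"linear": [0.017,-0.002,-0.0008],"turn": [0,0,0],"grip": 0.5}

```text
clock: 7.65
tcp_pos: [0.5562, -0.0116, 0.0686]
orientation: [0.007, 0.994, 0.092, -0.065]
force: [-0.6, 0.8, -0.2]
opening: 0.0646
gripper_force: 55.6
```

```bash
python3 -c "
from h import *
chk();far(.084,.062,7.5);inhand()"
```

```text
t [ 0.5562 -0.0116  0.0686] lip x [ 78.7 117.2] y [-28.4  29.2] z [82.8]
board x [-31.   75.7] y at far [-31.3  32.5] z far [67.8 68.9] y all near [-31.6  32.7]
lin [ 0.0002  0.0008 -0.0005] turn [ 0.0023 -0.0005 -0.0006] F [ 0.3  0.4 -0.8] open 0.0645
p [(0.9, array([232., 120., 403., 368.]))]
n 18121 plane z=ax+by+c [-0.1586 -0.0091 -0.0081] x range [-0.01588598  0.11347328] rect ((47.165931701660156, 0.14762496948242188), (133.6563720703125, 66.18272399902344), 0.11618604511022568)
```

>>> step_arm:
  rows:
    - {"linear": [0.003,0.0005,-0.0006],"turn": [0,0,0],"grip": 0.5}
    - {"linear": [0.006,0.0005,-0.001],"turn": [0,0,0],"grip": 0.5}
    - {"linear": [0.009,0.0005,-0.0014],"turn": [0,0,0],"grip": 0.5}
    - {"linear": [0.011,0.0005,-0.0017],"turn": [0,0,0],"grip": 0.5}
    - {"linear": [0.011,0.0005,-0.0017],"turn": [0,0,0],"grip": 0.5}
    - {"linear": [0.011,0.0005,-0.0017],"turn": [0,0,0],"grip": 0.5}
    - {"linear": [0.011,0.0005,-0.0017],"turn": [0,0,0],"grip": 0.5}
    - {"linear": [0.011,0.0005,-0.0017],"turn": [0,0,0],"grip": 0.5}

```text
clock: 8.8
tcp_pos: [0.5649, -0.0103, 0.0682]
orientation: [0.007, 0.993, 0.092, -0.068]
force: [-6.9, -2.1, 0.4]
opening: 0.065
gripper_force: 55.7
```

```bash
python3 -c "
from h import *
chk();far(.0945,.062,7.5);
print('flat');far(.0940,.061,0)
c=robot.read_camera('side');save('j.png',cv2.resize(c['color'][150:250,240:390],(750,500),interpolation=cv2.INTER_CUBIC))"
```

```text
t [ 0.5649 -0.0103  0.0682] lip x [ 78.7 111.6] y [-28.4  29.3] z [82.8]
board x [-22.4  74.8] y at far [-31.8  32.1] z far [69.  70.2] y all near [-31.8  32.3]
lin [ 0.0019  0.0004 -0.0011] turn [ 0.0016  0.0056 -0.0005] F [-6.2 -1.2  2.5] open 0.0647
flat
lin [0.0029 0.0004 0.0114] turn [ 0.0016  0.1365 -0.0004] F [-6.2 -1.2  2.5] open 0.0647
```

View pics/j.png

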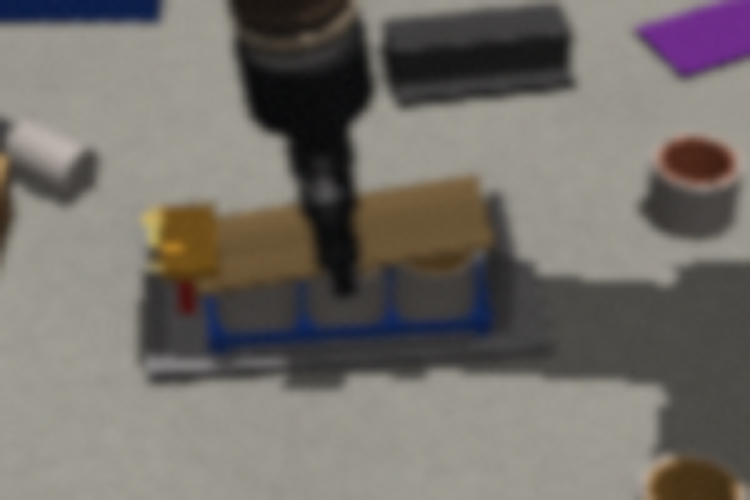

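The board's far end is under the yellow lip (210,250), the red stop is touched, and the near end is raised above and inside the keeper. The 7 N force matches the spring pushed back ~6 mm. Now I let the near end down.

>>> step_arm:
  rows:
    - {"linear": [0.0006,0.0004,0.0028],"turn": [0,0.034,0],"grip": 0.5}
    - {"linear": [0.0012,0.0004,0.0057],"turn": [0,0.068,0],"grip": 0.5}
    - {"linear": [0.0018,0.0004,0.0085],"turn": [0,0.102,0],"grip": 0.5}
    - {"linear": [0.0025,0.0004,0.0114],"turn": [0,0.136,0],"grip": 0.5}
    - {"linear": [0.0025,0.0004,0.0114],"turn": [0,0.136,0],"grip": 0.5}
    - {"linear": [0.0025,0.0004,0.0114],"turn": [0,0.136,0],"grip": 0.5}
    - {"linear": [0.0025,0.0004,0.0114],"turn": [0,0.136,0],"grip": 0.5}

```text
clock: 9.78
tcp_pos: [0.5652, -0.0103, 0.056]
orientation: [0.0, 0.996, 0.092, -0.001]
force: [-5.8, -1.3, 0.3]
opening: 0.0645
gripper_force: 55.7
```

```bash
python3 -c "
from h import *
chk();far(.094,.060,0);
c=robot.read_camera('side');save('k.png',cv2.resize(c['color'][150:250,240:390],(750,500),interpolation=cv2.INTER_CUBIC))"
```

```text
t [ 0.5652 -0.0103  0.056 ] lip x [ 78.5 122. ] y [-28.2  29.2] z [82.9]
board x [-23.5  76.2] y at far [-31.8  32.2] z far [65.4 66.4] y all near [-31.9  32.4]
lin [0.001  0.0004 0.0004] turn [ 0.0008  0.0016 -0.0003] F [-6.7 -1.5  0.4] open 0.0648
```

View pics/k.png

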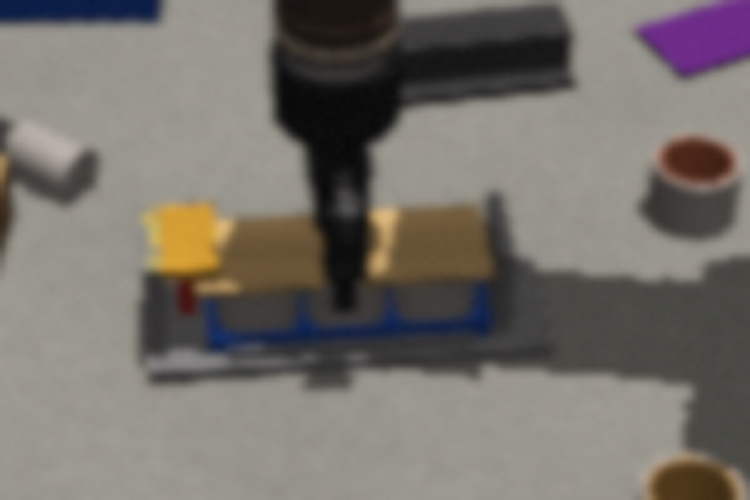

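The board now lies flat, lower than the keeper's top, near end at (490,275) inside it. I ease back against the keeper, down a touch, and release.

>>> step_arm:
  rows:
    - {"linear": [-0.001,0,0.0005],"turn": [0,0,0],"grip": 0.5}
    - {"linear": [-0.002,0,0.0008],"turn": [0,0,0],"grip": 0.5}
    - {"linear": [-0.0027,0,0.0008],"turn": [0,0,0],"grip": 0.5}
    - {"linear": [-0.0027,0,0.0008],"turn": [0,0,0],"grip": 0.5}
    - {"linear": [-0.0027,0,0.0008],"turn": [0,0,0],"grip": 0.5}
    - {"linear": [-0.0027,0,0.0008],"turn": [0,0,0],"grip": 0}
    - {"linear": [-0.0027,0,0.0008],"turn": [0,0,0],"grip": 0}
    - {"linear": [-0.0027,0,0.0008],"turn": [0,0,0],"grip": 0}
    - {"linear": [-0.0027,0,0.0008],"turn": [0,0,0],"grip": 0}
    - {"linear": [-0.0027,0,-0.04],"turn": [0,0,0],"grip": 0}
    - {"linear": [-0.0027,0,-0.09],"turn": [0,0,0],"grip": 0}
    - {"linear": [-0.0427,0,-0.12],"turn": [0,0,0],"grip": 0}

```text
clock: 11.38
tcp_pos: [0.5298, -0.0183, 0.1809]
orientation: [0.002, 0.996, 0.093, 0.007]
force: [-0.8, -0.8, 0.9]
opening: 0.0855
gripper_force: 0.0
```

Run:
```python
from h import *
c=robot.read_camera("wrist"); c=robot.read_camera("wrist")
t,M,s=pose(); c=robot.read_camera("wrist"); W=wcloud(c,t,M); col=c["color"].astype(int)
h=np.radians(H);ex=np.array([np.cos(h),np.sin(h)]);ey=np.array([-np.sin(h),np.cos(h)])
Q=W[...,:2]-C[:2];X=Q@ex;Y=Q@ey;Z=W[...,2]
m=(Z>.055)&(Z<.072)&(abs(X)<.12)&(abs(Y)<.05)&(col[...,0]>1.15*col[...,2])
p=W[m];A=np.c_[X[m],Y[m],np.ones(m.sum())];print("plane",np.round(np.linalg.lstsq(A,p[:,2],rcond=None)[0],4))
print("x",np.percentile(X[m],[.5,99.5]),"y near/far",[np.percentile(Y[m&(X>a)&(X<a+.03)],[1,99]).round(4) for a in(-.06,.03)],np.median(Z[m]))
l=(Z>.079)&(Z<.088)&(X>.06)&(X<.14)&(abs(Y)<.05);print("lip x",np.percentile(X[l],[1,99]),"y",np.percentile(Y[l],[1,99]))
print(t);save("l.png",c["color"])
c=robot.read_camera("top");W=cloud(c);p=W[(np.hypot(W[...,0]-.517,W[...,1]-.268)<.1)&(W[...,2]>.04)&(W[...,2]<.06)]
print("carton",cv2.minAreaRect((p[:,:2]*1000).astype(np.float32)))
Q=W[...,:2]-C[:2];X=Q@ex;Y=Q@ey;Z=W[...,2];m=(Z>.058)&(Z<.072)&(abs(X)<.12)&(abs(Y)<.05)
print("top board",cv2.minAreaRect((W[m][:,:2]*1000).astype(np.float32)),np.median(Z[m]),m.sum())
```

```text
plane [-0.0039 -0.0036  0.0668]
x [-0.08907802  0.07875917] y near/far [array([-0.032 ,  0.0325]), array([-0.0321,  0.0324])] 0.06675756382749587
lip x [0.07810941 0.12355672] y [-0.02863122  0.02982542]
[ 0.52544886 -0.01837021  0.18052155]
carton ((516.915283203125, 268.10595703125), (140.23193359375, 65.85721588134766), 10.194025993347168)
top board ((555.91015625, -13.926231384277344), (189.12745666503906, 65.98059844970703), 10.428722381591797) 0.06621719150668248 403
```

View pics/l.png

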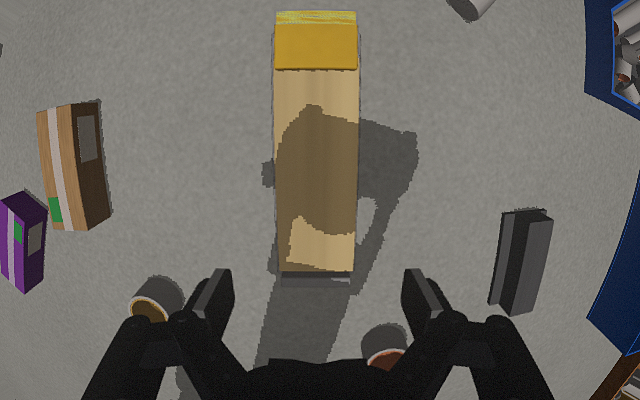

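The board lies flat under the lip (275–358, 70) with its near end at the keeper (row 272); plane level at 66.7 mm. Next the carton.

```bash
python3 -c "
from h import *
go((.5169,.2675,.15),10.3)"
```

```text
lin [ 0.043  -0.2825  0.0273] turn [ 0.0029 -0.0083  0.0046] F [0.4 0.2 0.5] open 0.0854
```

>>> step_arm:
  rows:
    - {"linear": [0.043,-0.283,0.027],"turn": [0,0,0.005],"grip": 0}
    - {"linear": [0.043,-0.283,0.027],"turn": [0,0,0.005],"grip": 0}
    - {"linear": [0.043,-0.283,0.027],"turn": [0,0,0.005],"grip": 0}
    - {"linear": [0.043,-0.283,0.027],"turn": [0,0,0.005],"grip": 0}
    - {"linear": [0.043,-0.283,0.027],"turn": [0,0,0.005],"grip": 0}
    - {"linear": [0.043,-0.283,0.027],"turn": [0,0,0.005],"grip": 0}
    - {"linear": [0.043,-0.283,0.027],"turn": [0,0,0.005],"grip": 0}
    - {"linear": [0.043,-0.283,0.027],"turn": [0,0,0.005],"grip": 0}
    - {"linear": [0.043,-0.283,0.027],"turn": [0,0,0.005],"grip": 0}

```text
clock: 12.7
tcp_pos: [0.5166, 0.267, 0.1496]
orientation: [0.001, 0.996, 0.089, 0.003]
force: [0.2, -0.9, 0.9]
opening: 0.0856
gripper_force: 0.0
```

Run:
```python
from h import *
t,M,s=pose(); c=robot.read_camera("wrist"); W=wcloud(c,t,M)
m=(W[...,2]>.044)&(W[...,2]<.058)&(np.hypot(W[...,0]-.517,W[...,1]-.268)<.1)
p=W[m];print(len(p),cv2.minAreaRect((p[:,:2]*1000).astype(np.float32)),np.median(p[:,2]));go((.5169,.2681,.028),10.3)
```

```text
13525 ((515.7786865234375, 270.4441833496094), (141.64505004882812, 64.4983139038086), 10.404619216918945) 0.05039739876310073
lin [-0.0003 -0.0012  0.1218] turn [ 0.0024 -0.0062 -0.0016] F [ 0.   0.1 -1.1] open 0.0855
```

>>> step_arm:
  rows:
    - {"linear": [-0.0005,-0.0024,0.05],"turn": [0,-0.003,0],"grip": 0}
    - {"linear": [-0.0005,-0.0024,0.1],"turn": [0,-0.003,0],"grip": 0}
    - {"linear": [-0.0005,-0.0024,0.124],"turn": [0,-0.003,0],"grip": 0}
    - {"linear": [-0.0005,-0.0024,0.124],"turn": [0,-0.003,0],"grip": 0}
    - {"linear": [-0.0005,-0.0024,0.124],"turn": [0,-0.003,0],"grip": 0}
    - {"linear": [-0.0005,-0.0024,0.124],"turn": [0,-0.003,0],"grip": 0.5}
    - {"linear": [-0.0005,-0.0024,0.124],"turn": [0,-0.003,0],"grip": 0.5}
    - {"linear": [-0.0005,-0.0024,0.124],"turn": [0,-0.003,0],"grip": 0.5}
    - {"linear": [-0.0005,-0.0024,0.124],"turn": [0,-0.003,0],"grip": 0.5}
    - {"linear": [-0.0005,-0.0024,0.124],"turn": [0,-0.003,0],"grip": 0.5}
    - {"linear": [-0.0005,-0.0024,0.124],"turn": [0,-0.003,0],"grip": 0.5}
  newtons: 50

```text
clock: 14.12
tcp_pos: [0.5178, 0.2707, 0.0278]
orientation: [0.001, 0.996, 0.09, 0.003]
force: [-0.1, -1.1, 6.5]
opening: 0.0633
gripper_force: 59.1
```

>>> step_arm:
  rows:
    - {"linear": [0,0,-0.02],"turn": [0,0,0],"grip": 0.5}
    - {"linear": [0,0,-0.06],"turn": [0,0,0],"grip": 0.5}
    - {"linear": [0,0,-0.1],"turn": [0,0,0],"grip": 0.5}
    - {"linear": [0,0,-0.12],"turn": [0,0,0],"grip": 0.5}
    - {"linear": [0,0,-0.12],"turn": [0,0,0],"grip": 0.5}
    - {"linear": [0,0,-0.12],"turn": [0,0,0],"grip": 0.5}

```text
clock: 14.88
tcp_pos: [0.514, 0.2697, 0.1436]
orientation: [0.002, 0.996, 0.09, -0.0]
force: [-1.3, -1.1, -7.3]
opening: 0.0637
gripper_force: 58.5
```

Run:
```python
from h import *
c=robot.read_camera("wrist"); W=wcloud(c)
m=(abs(W[...,2]+.025)<.02)&(abs(W[...,1])<.034)&(W[...,0]<.1)&(W[...,0]>-.02)
p=W[m];k=np.linalg.lstsq(np.c_[p[:,:2],np.ones(len(p))],p[:,2],rcond=None)[0];
e=abs(np.c_[p[:,:2],np.ones(len(p))]@k-p[:,2])<.005;p=p[e];k=np.linalg.lstsq(np.c_[p[:,:2],np.ones(len(p))],p[:,2],rcond=None)[0]
print("plane",np.round(k,4),"x",np.percentile(p[:,0],[.5,99.7]),"y",np.percentile(p[:,1],[.5,99.5]),cv2.minAreaRect((p[:,:2]*1000).astype(np.float32)))
print([np.percentile(p[abs(p[:,1]-b)<.005,0],99.5).round(4) for b in(-.022,0,.022)])
print(pose()[0]); save("m.png",c["color"])
```

```text
plane [ 0.0109  0.001  -0.0228] x [-0.01910906  0.06859299] y [-0.03218065  0.03205727] ((24.439453125, -0.01801300048828125), (67.92993927001953, 88.86536407470703), 89.99679565429688)
[np.float64(0.0686), np.float64(0.0685), np.float64(0.0686)]
[0.51381081 0.26955807 0.14323484]
```

View pics/m.png

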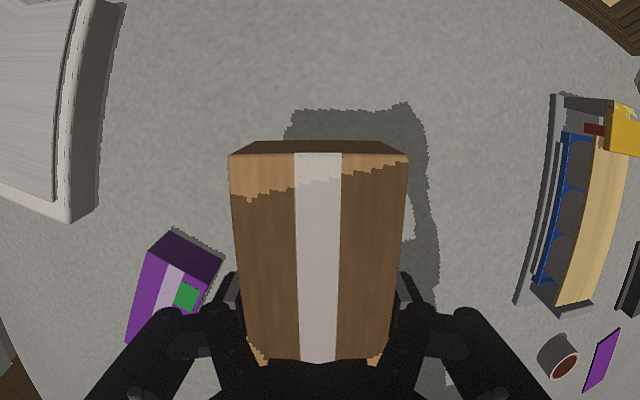

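Carton held square (far top edge row 155, 228–408); drop none. Now above the board.

```bash
python3 -c "
from h import *
h=np.radians(H)
P=C+np.array([np.cos(h)*.0017,np.sin(h)*.0017,0])
go(P+[0,0,.15],10.5)"
```

```text
lin [-0.0023  0.2847 -0.0058] turn [ 0.0035  0.0018 -0.0035] F [ 0.5 -1.  -8. ] open 0.0631
```

>>> step_arm:
  rows:
    - {"linear": [-0.002,0.04,-0.006],"turn": [0,0,-0.003],"grip": 0.5}
    - {"linear": [-0.002,0.09,-0.006],"turn": [0,0,-0.003],"grip": 0.5}
    - {"linear": [-0.002,0.14,-0.006],"turn": [0,0,-0.003],"grip": 0.5}
    - {"linear": [-0.002,0.19,-0.006],"turn": [0,0,-0.003],"grip": 0.5}
    - {"linear": [-0.002,0.24,-0.006],"turn": [0,0,-0.003],"grip": 0.5}
    - {"linear": [-0.002,0.27,-0.006],"turn": [0,0,-0.003],"grip": 0.5}
    - {"linear": [-0.002,0.285,-0.006],"turn": [0,0,-0.003],"grip": 0.5}
    - {"linear": [-0.002,0.285,-0.006],"turn": [0,0,-0.003],"grip": 0.5}
    - {"linear": [-0.002,0.285,-0.006],"turn": [0,0,-0.003],"grip": 0.5}
    - {"linear": [-0.002,0.285,-0.006],"turn": [0,0,-0.003],"grip": 0.5}
    - {"linear": [-0.002,0.285,-0.006],"turn": [0,0,-0.003],"grip": 0.5}

```text
clock: 16.3
tcp_pos: [0.5646, -0.0094, 0.1524]
orientation: [0.001, 0.996, 0.092, 0.002]
force: [-0.2, -0.1, -7.1]
opening: 0.0632
gripper_force: 59.2
```

Run:
```python
from h import *
h=np.radians(H)
P=C+np.array([np.cos(h)*.0017,np.sin(h)*.0017,0])
go(P+[0,0,.0975],10.5)
t,M,s=pose();c=robot.read_camera("wrist"); W=wcloud(c,t,M)
ex=np.array([np.cos(h),np.sin(h)]);ey=np.array([-np.sin(h),np.cos(h)])
Q=W[...,:2]-C[:2];X=Q@ex;Y=Q@ey;Z=W[...,2]
l=(Z>.079)&(Z<.088)&(X>.06)&(X<.14)&(abs(Y)<.05);print("lip x",np.percentile(X[l],[1,99]),"y",np.percentile(Y[l],[1,99]))
b=(Z>.155)&(Z<.185)&(X<.09)&(abs(Y)<.036)&(X>-.03);print("carton",np.percentile(X[b],99.7),np.percentile(Y[b],[.5,99.5]),np.median(Z[b]))
```

```text
lin [-0.0026  0.0011  0.0549] turn [ 0.0022 -0.003   0.0009] F [-0.2 -0.1 -7.1] open 0.0632
lip x [0.07871457 0.12341976] y [-0.02881915  0.02965993]
carton 0.07275753170190481 [-0.03370985  0.03402301] 0.17489022555880274
```

>>> step_arm:
  rows:
    - {"linear": [-0.0023,0.001,0.02],"turn": [0,-0.002,0],"grip": 0.5}
    - {"linear": [-0.0023,0.001,0.045],"turn": [0,-0.002,0],"grip": 0.5}
    - {"linear": [-0.0023,0.001,0.054],"turn": [0,-0.002,0],"grip": 0.5}
    - {"linear": [-0.0023,0.001,0.054],"turn": [0,-0.002,0],"grip": 0.5}
    - {"linear": [-0.0023,0.001,0.054],"turn": [0,-0.002,0],"grip": 0.5}
    - {"linear": [-0.0023,0.001,0.054],"turn": [0,-0.002,0],"grip": 0.5}

```text
clock: 17.1
tcp_pos: [0.5639, -0.0119, 0.0994]
orientation: [0.001, 0.996, 0.091, 0.002]
force: [0.2, -0.2, -7.4]
opening: 0.0635
gripper_force: 59.1
```

```bash
python3 -c "
from h import *
h=np.radians(H)
P=C+np.array([np.cos(h)*.0017,np.sin(h)*.0017,0])
go(P+[0,0,.0936],10.5)"
```

```text
lin [-0.0012 -0.0012  0.0058] turn [ 0.003  -0.0032 -0.0005] F [ 0.2 -0.2 -7.4] open 0.0635
```

Lower gently, 1 mm per row.

>>> step_arm:
  rows:
    - {"linear": [-0.001,-0.001,0.001],"turn": [0,-0.002,0],"grip": 0.5}
    - {"linear": [-0.001,-0.001,0.002],"turn": [0,-0.002,0],"grip": 0.5}
    - {"linear": [-0.001,-0.001,0.003],"turn": [0,-0.002,0],"grip": 0.5}
    - {"linear": [-0.001,-0.001,0.004],"turn": [0,-0.002,0],"grip": 0.5}
    - {"linear": [-0.001,-0.001,0.0045],"turn": [0,-0.002,0],"grip": 0.5}
    - {"linear": [-0.001,-0.001,0.0045],"turn": [0,-0.002,0],"grip": 0.5}
    - {"linear": [-0.001,-0.001,0.0045],"turn": [0,-0.002,0],"grip": 0.5}

```text
clock: 17.98
tcp_pos: [0.5616, -0.0111, 0.0941]
orientation: [0.001, 0.996, 0.091, -0.0]
force: [-4.3, 0.4, -2.1]
opening: 0.0631
gripper_force: 59.5
```

```bash
python3 -c "
from h import *
h=np.radians(H)
P=C+np.array([np.cos(h)*.0017,np.sin(h)*.0017,0])
go(P+[0,0,.0936],10.5)"
```

```text
lin [0.0008 0.0001 0.0005] turn [ 0.0024  0.0012 -0.0004] F [-4.3  0.4 -2.1] open 0.0631
```

>>> step_arm:
  rows:
    - {"linear": [0,0,0.0005],"turn": [0,0,0],"grip": 0.5}
    - {"linear": [0,0,0.0008],"turn": [0,0,0],"grip": 0.5}
    - {"linear": [0,0,0.0008],"turn": [0,0,0],"grip": 0.5}

```text
clock: 18.35
tcp_pos: [0.5616, -0.0111, 0.094]
orientation: [0.001, 0.996, 0.091, -0.001]
force: [-6.5, 0.1, 4.3]
opening: 0.0636
gripper_force: 60.3
```

>>> step_arm:
  rows:
    - {"linear": [0.0,0,-0.0008],"turn": [0,0,0],"grip": 0.5}
    - {"linear": [0.0,0,-0.0008],"turn": [0,0,0],"grip": 0}
    - {"linear": [0.0,0,-0.0008],"turn": [0,0,0],"grip": 0}
    - {"linear": [0.0,0,-0.0008],"turn": [0,0,0],"grip": 0}
    - {"linear": [0.0,0,-0.0008],"turn": [0,0,0],"grip": 0}
    - {"linear": [0.0,0,-0.0008],"turn": [0,0,0],"grip": 0}
    - {"linear": [0,0,-0.03],"turn": [0,0,0],"grip": 0}
    - {"linear": [0,0,-0.08],"turn": [0,0,0],"grip": 0}
    - {"linear": [-0.03,0,-0.13],"turn": [0,0,0],"grip": 0}
    - {"linear": [-0.06,0,-0.14],"turn": [0,0,0],"grip": 0}
    - {"linear": [-0.06,0,-0.14],"turn": [0,0,0],"grip": 0}
    - {"linear": [-0.06,0,-0.14],"turn": [0,0,0],"grip": 0}

```text
clock: 19.85
tcp_pos: [0.5031, -0.0215, 0.2327]
orientation: [0.001, 0.996, 0.091, -0.0]
force: [0.2, 0.1, -0.1]
opening: 0.0853
gripper_force: 0.0
```

Run:
```python
from h import *
t,M,s=pose();c=robot.read_camera("wrist"); W=wcloud(c,t,M); col=c["color"].astype(int)
h=np.radians(H);ex=np.array([np.cos(h),np.sin(h)]);ey=np.array([-np.sin(h),np.cos(h)])
Q=W[...,:2]-C[:2];X=Q@ex;Y=Q@ey;Z=W[...,2];reg=(abs(X)<.12)&(abs(Y)<.05)
pc=lambda a,*q:np.round(np.percentile(a,q)*1e3,1)
k=reg&(Z>.108)&(Z<.125);p=np.stack([X[k],Y[k]],1)*1000
print("carton",cv2.minAreaRect(p.astype(np.float32)),pc(Z[k],5,50,95))
b=reg&(Z>.055)&(Z<.073)&(col[...,0]>1.15*col[...,2]);print("board x",pc(X[b],.5,99.5),"near z",pc(Z[b&(X<-.072)],5,50,95),"far z",pc(Z[b&(X>.074)],50) if (b&(X>.074)).any() else None)
for a in(-.085,-.078):
    q=b&(abs(X-a)<.003); print("board y",pc(Y[q],1,99)if q.any() else None)
l=(Z>.079)&(Z<.088)&(X>.06)&(X<.14)&(abs(Y)<.05);print("lip",pc(X[l],1,99),pc(Y[l],1,99));print(t)
s=robot.read_camera("side")["color"][150:250,240:390]
save("n.png",np.hstack([cv2.resize(c["color"][:,120:520],(400,400)),cv2.resize(s,(400,267))[:, :].copy() if 0 else cv2.copyMakeBorder(cv2.resize(s,(400,267)),0,133,0,0,0)]))
```

```text
carton ((-0.869415283203125, 0.044689178466796875), (64.81100463867188, 141.0865020751953), 89.97396087646484) [115.3 116.4 117.6]
board x [-90.6  88.5] near z [65.8 66.8 68. ] far z [66.5]
board y None
board y None
lip [ 77.8 123.3] [-28.8  29.8]
[ 0.50307899 -0.02154098  0.23268363]
```

View pics/n.png

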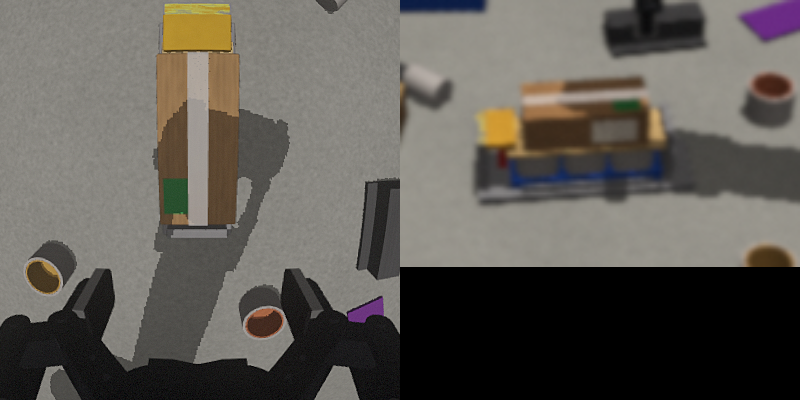

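The carton stands level, square and centred on the board to within about 1 mm. The board is under the lip and behind the keeper, and the gripper is clear. Handing in.

```bash
python3 -c "
from workcell import robot
print(robot.sign_off())"
```

```text
the job is handed in; nothing more can be done
None
```

The job is handed in: the board lies flat on the bushings between the stop and the keeper, and the carton stands on it level, square and centred to about 1 mm. The arm took about 20 s of the 67 s allowed. The hand-in call returned no verdict.

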